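Zero the length counter under its clip-on hood

ROBOT

A 6-joint arm with a two-finger parallel gripper is mounted at the origin on the work surface. World frame = base frame: x ahead of the robot, y to its left, z up, the work surface at z = 0. Lengths are in mm, angles in rad, forces in N, time in s.
With the tool pointing down it reaches from about 300 to 1000 mm from the base axis. Payload 5.1 kg.
Tool frame: the origin (TCP) lies between the finger pads; the fingertips stand 11 mm ahead of it and the grasp point (between the pads) lies 8 mm behind it; z points along the fingers, y is the line along which they close (so a half turn about z gives the same grasp; the last joint's range is limited). The gripper opens to 95 mm and grips with 3 to 60 N. Pads are 20 mm wide; open, the fingers measure 119 mm over their backs; the gripper's body (75 mm by 180 mm) begins 59 mm behind the grasp point.
Start: joints at [1.163, 0.124, 1.65, -0, 1.367, -0.083], TCP at [207.448, 615.995, 225.656] pointing down, gripper open.
Joint ranges: [-2.61, 2.61], [-1.02, 2.33], [0.03, 2.71], [-1.35, 4.49], [0.32, 2.68], [-2.91, 2.91]. Speed limits (rad/s): [2.57, 2.57, 3.14, 3.14, 3.14, 3.14].

INTERFACE

Orientations are given as a unit quaternion [w, x, y, z].
In Python, from workcell import arm gives the robot as it stands. The module is installed in compiled form; this text tells all that it offers.
- The arm moves only by the shell command python3 -m inch 'ROWS' [FORCE]. ROWS is JSON, a list that holds one entry, the list of rows, each a list of 7 numbers: the shift along the tool's x, y, z in cm, then the turn, a rotation vector about the tool's x, y, z in degrees, then the opening, from 0 (shut) to 1 (fully open). A call has 1 to 20 rows; each row is the pose to reach, as a shift and turn from the pose commanded when the call began, along the tool's axes at that moment; what a row does not reach only later rows make up. A row lasts 1/12 s, in which the tool goes at most 41.7 mm and 7.16 degrees, less where a joint would pass 70% of its speed; a pose out of reach is approached as far as the arm can. A call with a gripper value outside its range is refused whole. The fingers move at their own pace and stop on an object; FORCE is the grip in N (left out, the last holds). Time passes only in rows, so rows that repeat a pose let the fingers close. It gives the time, the measured TCP pose, the force, the opening and the grip force at its end, in the units of the state.
- arm.sense(): the state, without advancing time (a new reading comes with each control period).
- arm.get_image(name): name is "scene" or "top"; returns a dict with "img" (400x640x3 uint8, red, green, blue), "depth" (400x640 float32, mm along the optical axis (not along the pixel's ray), 0 where there is no reading), "vertical_fov" (degrees; the focal length in pixels is half the picture's height over the tangent of half this angle, whatever the lens; pixels are square), "cx", "cy" (the principal point, pixels), "rvec" (rotation vector, rad) and "tvec" (3), from world to camera coordinates, as OpenCV has them. Camera axes: x right, y down, z forward; pixel columns grow to the right and rows downward; lengths in mm; the calibration is good to about 2 mm. A picture is of the moment at which its call begins.
- arm.close_job(): hands the job in; it is judged then, once.
Trained networks look in a picture, given as the dict that the camera call returned (one of the last four; its "shot" number tells which), for a name from the list of things; names that differ only in an ending like _2 or _b are one class to them, and where a whole thing is asked for, a point or a joint stands for the part that bears it (a point fixed in the world has none). Each returns a list of dicts, best first, with "confidence" (0 to 1); they miss things now and then, are a little off and sometimes report something else, mostly with a low value. They report only what shows in the picture. A call takes as long as a camera call.
- arm.trace(query, picture): "pixels" (400x640 bool, what is visible of it) and "bbox" ([left, top, right, bottom] in pixels, round what is visible of it).
- arm.tip_of(query, picture): "at" ([column, row] in pixels: a listed point, or the origin of a listed thing).
The state is a dict: "t": time; "q": joint angles; "qvel": joint speeds; "joint_efforts": joint torques, N m; "tcp_pos": TCP position; "tcp_rot": TCP orientation; "force": force on the tool from outside, world axes, zero at the start; "torque": the same for the moment, N m; "grip_width": finger opening in mm; "finger_force": force on a finger pad.
Only numpy, scipy, OpenCV 4.12 (cv2) and the standard library are available. Lean on these libraries where they do the work, as an engineer would, in place of code of your own. Each camera call takes 0.05 s, during which the arm holds its last target. There are 200 camera calls.

TASK

Pull the clear dust hood straight up off the length counter (it snaps over spring catches) and stand it upright on the plywood board, without dropping it. Then turn the counter's reset knob anticlockwise, seen from above, back to its zero stop. Leave the tools and containers around it where they are.

Things in the scene. Friction and masses are not known exactly. Their poses are not given: they have to be found in the camera images.
- counter: Fixed counter: green housing 130 x 130 x 45 mm high, on it a 92 x 92 mm collar 14 mm high and a white 86 mm dial, its face 61 mm above the bench. A rubber wheel sticks out at -x to 104 mm from the centre. Origin: centre of the underside, on the bench; z up through the knob's axis; +x points to the dial's zero (longest mark). Left or right, turned up to 0.5 rad.
- reset_knob (a joint): Reset knob angle, rad: 0 at the zero stop, growing clockwise seen from above; starts at 0.9 to 2.2. Light friction (0.06 N m), stays where left. Turned anticlockwise it meets a hard stop at 0, its pointer then at the zero mark, beside a short steel post (7 mm thick, 5 mm high) at the dial's rim.
- reset_grip (a point): Point on the black wing knob's axis, 89 mm above the bench, where to pinch it. The wing is a bar 64 mm long, 14 mm thick, underside 66 mm and top 94 mm above the bench; a flat steel pointer (5 mm wide, 40 mm from the axis) sticks out under one end. x axis along the wing to the pointer's end, z up; at zero parallel to the counter's x.
- dial_zero (a point): The zero mark on the dial's face, 40 mm from the knob's axis along the counter's +x, 61 mm above the bench.
- hood: Loose clear dust hood, a box open below, 107 x 113 x 59 mm high, 3 mm walls, aluminium rim, wooden grip bar on top; 0.25 kg. Starts snapped over the collar, rim 45 mm above the bench, axes as the counter's. Origin: centre of its lower edge plane; z up. Two spring catches: a straight pull up of 5 to 15 N frees it within 10 mm; lift 60 mm or more to clear the knob.
- hood_grip (a point): Point on the hood's wooden grip bar, 81 mm above the hood's lower edge, the height at which to pinch it. The bar is 76 mm long along the hood's x axis, 16 mm thick and 36 mm high, its top 95 mm above the hood's lower edge. Axes as the hood's.
- board: Fixed plywood board lying on the bench, 190 x 180 mm, 18 mm thick, on the side away from the counter: the place for the hood. Origin: centre of its underside; z up.
- hammer: Hammer lying on the bench, 260 mm long, beyond the work; leave it alone. Origin: on its underside.
- jar: Closed glass jar, 72 mm diameter, 90 mm high, standing in front of the robot base; leave it alone. Origin: centre of its underside.
- tub: Open black plastic mixing tub, 110 mm wide at the rim, 110 mm high, to one side; leave it alone. Origin: centre of its underside.
- foam: Block of white hard foam, 130 x 90 x 60 mm, to one side; leave it alone. Origin: centre of its underside.

How it is judged (in metres and radians):
On the way, in this order (a step that is already met when the one before it is completed fails the run):
1. the hood has been pulled off its catches and lifted clear of the knob, at least 60 mm above its seat, while the knob is still away from zero (z of hood in the frame of counter above 0.105 m and value of joint reset_knob above 0.3 rad), for 0.1 s.
2. the hood stands upright on the plywood board, its centre within 40 mm of the board's centre, let go, while the knob is still away from zero (horizontal distance between hood and board below 0.04 m and z of hood in the frame of board below 0.023 m and angle between hood's own z axis and vertical below 0.1 rad and contact force between the fingers and hood below 0.2 N and value of joint reset_knob above 0.3 rad), for 0.2 s.
3. the reset knob is back at its zero stop, within 0.06 rad (value of joint reset_knob below 0.06 rad), for 0.2 s.
At the end, for the whole second after the job is handed in: The knob is at its zero stop (within 0.06 rad) and at rest; the hood stands upright (within 0.1 rad) and still, flat on the plywood board, its centre within 40 mm of the board's centre; the gripper touches nothing (value of joint reset_knob below 0.06 rad and velocity of joint reset_knob between -0.05 and 0.05 rad/s and horizontal distance between hood and board below 0.04 m and z of hood in the frame of board below 0.023 m and angle between hood's own z axis and vertical below 0.1 rad and linear speed of hood below 0.03 m/s and contact force between the fingers and anything else below 0.2 N).
It fails at once if the hood is dropped: it falls free of the fingers faster than 0.7 m/s (a fall of more than about 25 mm) (linear speed of hood above 0.7 m/s and contact force between the fingers and hood below 0.2 N).
It fails at once if the hammer, jar, tub or foam block is moved more than 30 mm (distance of any of hammer, jar, tub, foam from where it was at the start of the episode above 0.03 m).
It also fails if it takes over 64 s, if anything falls off the work surface, if the arm or the gripper's body presses on something with over 40 N, if the wrist force passes 120 N, or if a joint passes its speed limit or range.

## Working session

There is one attempt and no reset: what is moved stays moved. The work goes in short steps, Python scripts to look and compute and a shell command to move; the robot and the scene stay as the last step left them, time stands still between calls to the robot, and variables do not carry over. Pictures are saved under pics/ and viewed, at most 10 in all, crops included, and the job is handed in when it is done.

```bash
mkdir -p pics; cat > h.py <<'E'
import numpy as np, cv2
from workcell import arm
from scipy.spatial.transform import Rotation as R
def cam(p):
    f=200/np.tan(np.radians(p["vertical_fov"])/2)
    return f,cv2.Rodrigues(np.array(p["rvec"],float))[0],np.array(p["tvec"],float).ravel()
def on_plane(p,uv,z):
    f,Rm,t=cam(p); d=Rm.T@np.array([(uv[0]-p["cx"])/f,(uv[1]-p["cy"])/f,1]); c=-Rm.T@t
    return c+d*(z-c[2])/d[2]
def cloud(p,mask=None):
    f,Rm,t=cam(p); m=p["depth"]>0
    if mask is not None: m&=mask
    v,u=np.nonzero(m); d=p["depth"][m]
    return (np.c_[(u-p["cx"])/f*d,(v-p["cy"])/f*d,d]-t)@Rm
def save(p,n): cv2.imwrite(f"pics/{n}.png",p["img"][:,:,::-1])
def tool(target,s=None):
    "shift in cm along tool axes to world target"
    s=s or arm.sense(); return R.from_quat(np.roll(s["tcp_rot"],-1)).inv().apply(np.array(target)-s["tcp_pos"])/10
E
python3 - <<'E'
from h import *
np.set_printoptions(precision=3,suppress=True)
s=arm.sense(); print(s["tcp_pos"],R.from_quat(np.roll(s["tcp_rot"],-1)).as_matrix(),s["grip_width"])
Z={"counter":0,"reset_grip":89,"dial_zero":61,"hood":45,"hood_grip":126,"board":0,"hammer":0,"jar":0,"tub":0,"foam":0}
for n in("top","scene"):
    p=arm.get_image(n); save(p,n+"0"); f,Rm,t=cam(p); print(n,f,-Rm.T@t)
    for q,z in Z.items():
        for r in arm.tip_of(q,p)[:2]: print(q,np.array(r["at"]),round(r["confidence"],2),on_plane(p,r["at"],z))
    for q in("board","counter","hood_grip","reset_grip","hood"):
        for r in arm.trace(q,p)[:1]:
            c=cloud(p,r["pixels"]); print(" tr",q,round(r["confidence"],2),r["bbox"],len(c),np.median(c,0) if len(c) else 0)
            v,u=np.nonzero(r["pixels"]); print("  rect",cv2.minAreaRect(c[:,:2].astype(np.float32)) if len(c) else 0)
E
```

```text
[207.228 615.438 224.39 ] [[-0.948  0.319 -0.001]
 [ 0.319  0.948 -0.002]
 [ 0.    -0.002 -1.   ]] 95.2325746824871
top 368.6139265324227 [ 497.998  -17.219 1419.085]
counter [253.4 205.2] 0.66 [577.517 226.573   0.   ]
dial_zero [248.1 195.3] 0.88 [610.793 235.754  61.   ]
hood [247.8 205.6] 0.89 [573.665 239.624  45.   ]
hood_grip [243.3 208.5] 0.82 [559.162 240.129 126.   ]
board [361.8 200.5] 0.93 [ 592.493 -191.197    0.   ]
hammer [325.8 154. ] 0.81 [775.039 -53.693   0.   ]
jar [314.4 258.3] 0.78 [372.868  -6.505   0.   ]
jar [245.3 195.4] 0.69 [615.551 257.867   0.   ]
tub [446.9 226.7] 0.7 [ 488.719 -518.434    0.   ]
tub [253.8 205. ] 0.49 [578.276 225.043   0.   ]
 tr board 0.88 [332.2, 171.4, 392.7, 233.1] 2306 [ 584.826 -193.726   16.934]
  rect ((585.1768798828125, -193.83790588378906), (193.26651000976562, 181.82037353515625), 16.229936599731445)
 tr counter 0.66 [248.8, 185.2, 267.0, 233.7] 265 [516.196 178.466  40.255]
  rect ((546.73974609375, 186.65408325195312), (60.886009216308594, 164.958740234375), 67.89289855957031)
 tr hood_grip 0.96 [232.9, 190.2, 264.8, 223
[... 998 characters left out ...]
47 [ 606.563 -196.33    17.49 ]
  rect ((573.9614868164062, -198.08126831054688), (223.46214294433594, 188.18756103515625), 16.906314849853516)
 tr counter 0.71 [373.5, 201.7, 426.3, 235.1] 789 [635.505 215.849  29.837]
  rect ((564.0867309570312, 239.60865783691406), (153.15357971191406, 142.86065673828125), 0.5699443817138672)
 tr hood_grip 0.9 [374.1, 179.3, 422.5, 221.5] 1597 [609.908 226.797 101.573]
  rect ((492.9866638183594, 268.6264343261719), (142.70338439941406, 315.18267822265625), 67.49740600585938)
 tr hood 0.92 [374.6, 177.1, 425.3, 221.1] 1571 [609.731 226.435 101.725]
  rect ((493.3458251953125, 232.5045166015625), (272.8746643066406, 112.38078308105469), 0.8711186051368713)
```

View pics/top0.png

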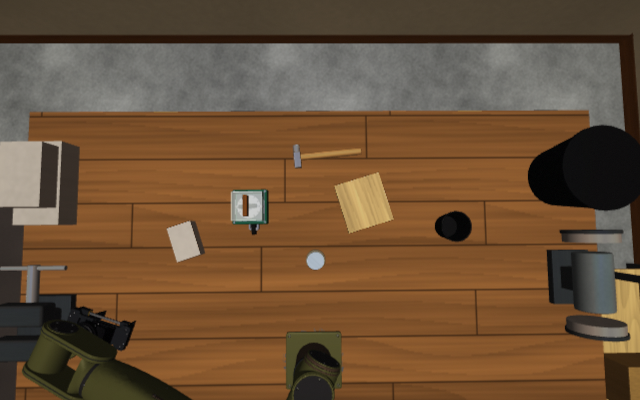

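View pics/scene0.png

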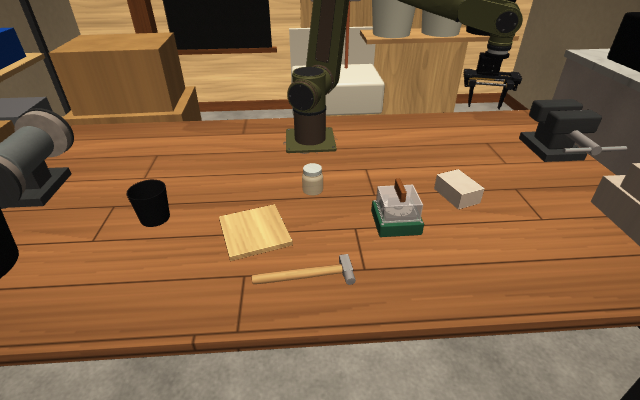

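The top view shows the hood with its bar at about (246,206), the board at (362,201), and the hammer, jar, tub and foam clear of both. The scene view agrees. Next I'll fit the bar and the hood top.

```bash
python3 - <<'E'
from h import *
np.set_printoptions(precision=3,suppress=True)
P={}
for n in("top","scene"):
    p=arm.get_image(n); c=cloud(p); c=c[(abs(c[:,0]-567)<130)&(abs(c[:,1]-234)<130)]
    for nm,lo,hi in(("bar",128,150),("hoodtop",96,112),("housing",36,50)):
        k=c[(c[:,2]>lo)&(c[:,2]<hi)]; 
        if len(k)>3: print(n,nm,len(k),k[:,2].mean(),k.min(0),k.max(0),cv2.minAreaRect(k[:,:2].astype(np.float32)))
    if n=="top":
        k=c[c[:,2]>128]; print(np.round(k[::4],0).tolist()[:20])
        cv2.imwrite("pics/crop1.png",cv2.resize(p["img"][175:245,215:285,::-1],(560,560),interpolation=cv2.INTER_CUBIC))
    else: cv2.imwrite("pics/crop2.png",cv2.resize(p["img"][165:245,360:440,::-1],(560,560),interpolation=cv2.INTER_CUBIC))
a=cv2.imread("pics/crop1.png");b=cv2.imread("pics/crop2.png");cv2.imwrite("pics/crop.png",cv2.resize(np.hstack([a,b]),(800,400)))
E
```

```text
top bar 105 137.50371016281548 [532.534 225.324 128.29 ] [605.718 239.389 144.982] ((569.1256103515625, 232.373779296875), (73.17268371582031, 13.968999862670898), 0.11379042267799377)
top hoodtop 785 103.00893479524663 [518.783 178.035  96.119] [619.753 289.803 111.822] ((569.3029174804688, 233.89175415039062), (112.10154724121094, 100.63481140136719), 89.77982330322266)
top housing 319 43.13935215534735 [468.001 167.826  36.093] [632.959 295.03   49.854] ((550.7478637695312, 231.1449737548828), (165.8366241455078, 125.60745239257812), 0.7553224563598633)
[[605.0, 238.0, 143.0], [602.0, 239.0, 140.0], [603.0, 227.0, 130.0], [599.0, 229.0, 138.0], [595.0, 232.0, 138.0], [591.0, 231.0, 142.0], [588.0, 236.0, 137.0], [585.0, 239.0, 136.0], [585.0, 227.0, 129.0], [581.0, 229.0, 136.0], [578.0, 229.0, 138.0], [574.0, 232.0, 136.0], [571.0, 236.0, 135.0], [567.0, 238.0, 141.0], [568.0, 226.0, 131.0], [564.0, 229.0, 136.0], [560.0, 233.0, 135.0], [557.0, 235.0, 141.0], [553.0, 235.0, 139.0], [550.0, 239.0, 136.0]]
scene bar 115 136.6907389058452 [534.689 224.625 128.067] [611.337 242.542 141.035] ((572.9666137695312, 233.3751220703125), (76.68030548095703, 16.93587303161621), 1.2305471897125244)
scene hoodtop 749 103.07834121456665 [518.173 177.901  96.004] [626.924 289.3   111.741] ((572.2206420898438, 233.73968505859375), (108.95951843261719, 110.84181213378906), 0.5191048979759216)
scene housing 383 43.47629980044637 [512.659 168.228  36.095] [642.274 298.288  49.991] ((577.0635375976562, 233.20376586914062), (130.14352416992188, 129.2505340576172), 0.6354303359985352)
```

View pics/crop.png

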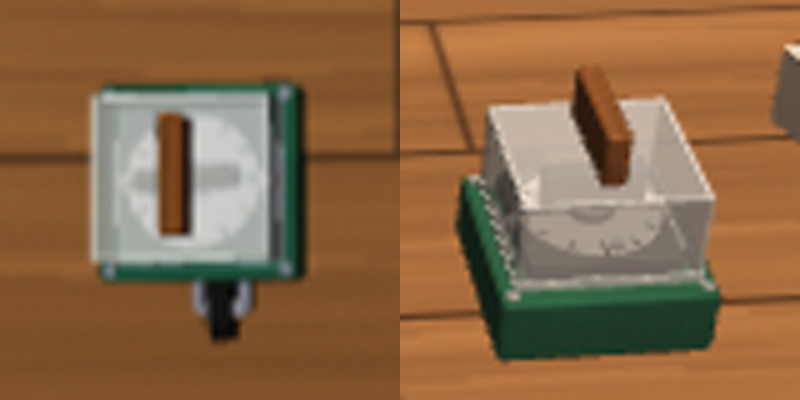

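Both cameras agree: the bar and hood are centred at about (571, 233) with yaw near 0. The wheel is at −x, and the knob wing lies across, at about 1.5 rad. Now I'll move above the bar.

```bash
python3 -m inch '[[[-10,-5,0.5,0,0,-6,1],[-14,-7.5,1,0,0,-12,1],[-18,-9.5,1.5,0,0,-19,1],[-22,-11.5,2,0,0,-19,1],[-25,-13.2,2.4,0,0,-19,1],[-28,-14.8,2.4,0,0,-19,1],[-31,-16.3,2.4,0,0,-19,1],[-34,-17.9,2.4,0,0,-19,1],[-37,-19.5,2.4,0,0,-19,1],[-40,-21,2.4,0,0,-19,1],[-43,-22.6,2.4,0,0,-19,1],[-46.7,-24.6,2.4,0,0,-19,1],[-46.7,-24.6,2.4,0,0,-19,1],[-46.7,-24.6,2.4,0,0,-19,1],[-46.7,-24.6,2.4,0,0,-19,1]]]' 30; python3 -c "
from h import *
s=arm.sense();print(s['t'],s['tcp_pos'],R.from_quat(np.roll(s['tcp_rot'],-1)).as_matrix().round(4),tool([571,233,119.5]),s['force'])"
```

```text
t: 2.95
tcp_pos: [572.3, 232.6, 201.5]
tcp_rot: [-0.0, -0.002, 1.0, 0.0]
force: [-0.2, -0.2, 0.1]
grip_width: 94.9
finger_force: 0.0
2.95 [572.3468618  232.55359475 201.50639171] [[-1.0e+00 -3.8e-03 -5.0e-04]
 [-3.8e-03  1.0e+00  2.0e-04]
 [ 5.0e-04  2.0e-04 -1.0e+00]] [0.13081739 0.04349007 8.20070798] [-0.17990726 -0.24330108  0.13540331]
```

```bash
python3 -m inch '[[[0.1,0,2.5,0,0,0,0.6],[0.1,0,5,0,0,0,0.6],[0.1,0,7,0,0,0,0.6],[0.1,0,8.1,0,0,0,0.6],[0.1,0,8.1,0,0,0,0.6],[0.1,0,8.1,0,0,0,0.1],[0.1,0,8.1,0,0,0,0],[0.1,0,8.1,0,0,0,0],[0.1,0,8.1,0,0,0,0],[0.1,0,8.1,0,0,0,0],[0.1,0,8.1,0,0,0,0],[0.1,0,8.1,0,0,0,0],[0.1,0,8.1,0,0,0,0],[0.1,0,8.1,0,0,0,0]]]' 45
```

```text
t: 4.12
tcp_pos: [570.7, 234.4, 121.0]
tcp_rot: [0.0, -0.003, 1.0, 0.001]
force: [-0.5, 2.9, -0.1]
grip_width: 15.8
finger_force: 45.0
```

```bash
python3 -m inch '[[[0,0,-0.3,0,0,0,0],[0,0,-0.6,0,0,0,0],[0,0,-0.9,0,0,0,0],[0,0,-1.2,0,0,0,0],[0,0,-1.6,0,0,0,0],[0,0,-2.5,0,0,0,0],[0,0,-4,0,0,0,0],[0,0,-6,0,0,0,0],[0,0,-8,0,0,0,0],[0,0,-10,0,0,0,0],[0,0,-12,0,0,0,0],[0,0,-12,0,0,0,0],[0,0,-12,0,0,0,0],[0,0,-12,0,0,0,0]]]' 45; python3 - <<'E'
from h import *
np.set_printoptions(precision=3,suppress=True)
p=arm.get_image("scene"); save(p,"lift"); q=arm.get_image("top")
for r in arm.tip_of("hood",p)[:1]: print(r)
for r in arm.tip_of("board",q)[:1]: print(r["confidence"],on_plane(q,r["at"],0))
for pp in(p,q):
    c=cloud(pp); k=c[(abs(c[:,0]-588)<140)&(abs(c[:,1]+195)<140)&(c[:,2]>11)&(c[:,2]<26)]
    print(len(k),k[:,2].mean(),cv2.minAreaRect(k[:,:2].astype(np.float32)))
    for r in arm.trace("board",pp)[:1]:
        k=cloud(pp,r["pixels"]);k=k[(abs(k[:,2]-18)<8)]; print(len(k),k.mean(0),cv2.minAreaRect(k[:,:2].astype(np.float32)))
print(tool([588,-195,241]))
E
```

```text
t: 5.28
tcp_pos: [570.2, 233.5, 239.9]
tcp_rot: [-0.0, -0.003, 1.0, -0.0]
force: [-0.1, 0.1, -3.1]
grip_width: 15.9
finger_force: 45.0
{'at': [401.0, 177.3], 'confidence': 0.74}
0.61 [ 590.615 -183.425    0.   ]
2618 17.588122312614754 ((588.1830444335938, -196.2257537841797), (195.7157745361328, 179.8092041015625), 17.13530921936035)
2632 [ 598.422 -195.525   17.541] ((588.246337890625, -196.2579345703125), (195.69793701171875, 179.68231201171875), 17.061370849609375)
2286 17.107126990162474 ((583.4111938476562, -195.84230041503906), (189.71768188476562, 180.16600036621094), 16.8430118560791)
2309 [ 583.014 -195.634   17.039] ((583.5425415039062, -196.27630615234375), (189.71768188476562, 181.0728759765625), 16.8430118560791)
[ -1.503 -42.876  -0.139]
```

View pics/lift.png

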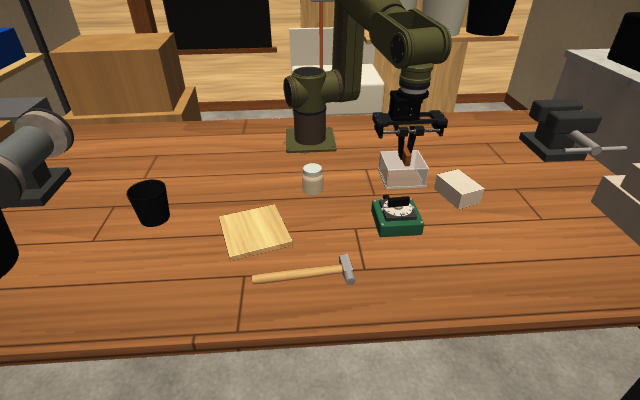

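The picture shows the hood lifted clear and level at about (403,170), with the counter and its wing knob exposed at (398,208). Board centre is (586, −196). I'll carry the hood across.

```bash
python3 -m inch '[[[0,-0.5,0,0,0,0,0],[0,-1.5,0,0,0,0,0],[-0.1,-3.5,0,0,0,0,0],[-0.3,-6,0,0,0,0,0],[-0.4,-9,0,0,0,0,0],[-0.5,-12,0,0,0,0,0],[-0.6,-15,0,0,0,0,0],[-0.7,-18,0,0,0,0,0],[-0.8,-21,0,0,0,0,0],[-0.9,-24,0,0,0,0,0],[-1,-27,0,0,0,0,0],[-1.1,-30,0,0,0,0,0],[-1.2,-33,0,0,0,0,0],[-1.3,-36,0,0,0,0,0],[-1.4,-39,0,0,0,0,0],[-1.4,-41,0,0,0,0,0],[-1.4,-42.2,0,0,0,0,0],[-1.4,-43,0,0,0,0,0],[-1.4,-43,0,0,0,0,0],[-1.4,-43,0,0,0,0,0]]]' 45; python3 - <<'E'
from h import *
np.set_printoptions(precision=3,suppress=True)
p=arm.get_image("scene"); s=arm.sense(); T=s["tcp_pos"]; print(T)
c=cloud(p); k=c[(abs(c[:,0]-T[0])<90)&(abs(c[:,1]-T[1])<75)&(c[:,2]>100)&(c[:,2]<240)]
h,e=np.histogram(k[:,2],np.arange(100,240,4)); print(list(zip(e,h)))
cv2.imwrite("pics/carry.png",cv2.resize(p["img"][100:280,160:360,::-1],(600,540)))
E
```

```text
t: 7.25
tcp_pos: [587.3, -195.7, 240.6]
tcp_rot: [-0.0, -0.003, 1.0, 0.0]
force: [0.5, 0.7, -3.6]
grip_width: 15.6
finger_force: 45.0
[ 587.418 -195.181  240.592]
[(np.int64(100), np.int64(0)), (np.int64(104), np.int64(0)), (np.int64(108), np.int64(0)), (np.int64(112), np.int64(0)), (np.int64(116), np.int64(0)), (np.int64(120), np.int64(0)), (np.int64(124), np.int64(0)), (np.int64(128), np.int64(0)), (np.int64(132), np.int64(0)), (np.int64(136), np.int64(0)), (np.int64(140), np.int64(0)), (np.int64(144), np.int64(0)), (np.int64(148), np.int64(0)), (np.int64(152), np.int64(0)), (np.int64(156), np.int64(0)), (np.int64(160), np.int64(2)), (np.int64(164), np.int64(52)), (np.int64(168), np.int64(73)), (np.int64(172), np.int64(60)), (np.int64(176), np.int64(60)), (np.int64(180), np.int64(59)), (np.int64(184), np.int64(55)), (np.int64(188), np.int64(58)), (np.int64(192), np.int64(60)), (np.int64(196), np.int64(55)), (np.int64(200), np.int64(64)), (np.int64(204), np.int64(61)), (np.int64(208), np.int64(58)), (np.int64(212), np.int64(71)), (np.int64(216), np.int64(58)), (np.int64(220), np.int64(560)), (np.int64(224), np.int64(177)), (np.int64(228), np.int64(11)), (np.int64(232), np.int64(13))]
```

View pics/carry.png

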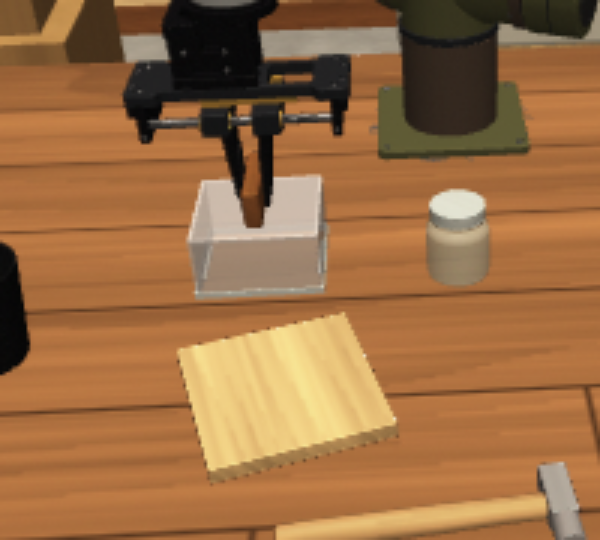

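The crop shows the hood level above the board. Its bottom edge is at about 164 mm, so it has about 146 mm to go down.

```bash
python3 -m inch '[[[0,0,1,0,0,0,0],[0,0,3,0,0,0,0],[0,0,5.5,0,0,0,0],[0,0,8,0,0,0,0],[0,0,10.5,0,0,0,0],[0,0,12.5,0,0,0,0],[0,0,13.5,0,0,0,0],[0,0,14,0,0,0,0],[0,0,14.2,0,0,0,0],[0,0,14.3,0,0,0,0],[0,0,14.4,0,0,0,0],[0,0,14.4,0,0,0,0],[0,0,14.4,0,0,0,0]]]' 45
```

```text
t: 8.38
tcp_pos: [588.2, -196.4, 98.0]
tcp_rot: [0.001, -0.003, 1.0, -0.0]
force: [0.7, -0.1, -3.1]
grip_width: 15.8
finger_force: 45.0
```

```bash
python3 -m inch '[[[0,0,0.1,0,0,0,0],[0,0,0.2,0,0,0,0],[0,0,0.3,0,0,0,0],[0,0,0.3,0,0,0,0],[0,0,0.3,0,0,0,0]]]' 45
```

```text
t: 8.8
tcp_pos: [587.7, -196.3, 94.0]
tcp_rot: [0.0, -0.003, 1.0, -0.0]
force: [-0.0, -0.9, -1.5]
grip_width: 15.6
finger_force: 45.0
```

Weight is starting to come off; I'll go down a little further, then release.

```bash
python3 -m inch '[[[0,0,0.1,0,0,0,0],[0,0,0.15,0,0,0,0],[0,0,0.15,0,0,0,0]]]' 20; python3 -m inch '[[[0,0,0,0,0,0,0.25],[0,0,0,0,0,0,0.4],[0,0,0,0,0,0,0.5],[0,0,0,0,0,0,0.5],[0,0,0,0,0,0,0.5],[0,0,0,0,0,0,0.5],[0,0,0,0,0,0,0.5],[0,0,-1,0,0,0,0.5],[0,0,-3,0,0,0,0.5],[0,0,-6,0,0,0,0.5],[0,0,-9,0,0,0,0.5],[0,0,-12,0,0,0,0.5],[0,0,-14,0,0,0,0.5],[0,0,-14,0,0,0,0.5]]]'
python3 - <<'E'
from h import *
np.set_printoptions(precision=3,suppress=True)
S=[]
for n in("scene","top"):
    p=arm.get_image(n)
    for q,z in(("hood",18),("reset_grip",89),("dial_zero",61),("counter",0)):
        for r in arm.tip_of(q,p)[:1]: print(n,q,r["at"],r["confidence"],on_plane(p,r["at"],z))
    c=cloud(p); k=c[(abs(c[:,0]-570)<60)&(abs(c[:,1]-233)<60)&(c[:,2]>85)&(c[:,2]<102)]
    print("wing",len(k),k[:,2].mean(),cv2.minAreaRect(k[:,:2].astype(np.float32)))
    k=c[(abs(c[:,0]-588)<80)&(abs(c[:,1]+196)<80)&(c[:,2]>70)&(c[:,2]<85)]
    print("hoodtop",len(k),k[:,2].mean(),cv2.minAreaRect(k[:,:2].astype(np.float32)))
    x,y=(370,180) if n=="scene" else (225,180)
    S.append(cv2.resize(p["img"][y:y+60,x:x+60,::-1],(400,400),interpolation=cv2.INTER_CUBIC))
cv2.imwrite("pics/knob.png",np.hstack(S)); save(p,"top2")
print(arm.sense()["tcp_pos"],arm.sense()["q"],tool([571,233,200]))
E
```

```text
t: 9.05
tcp_pos: [587.7, -196.3, 94.0]
tcp_rot: [0.0, -0.003, 1.0, -0.0]
force: [-4.0, 0.3, 5.3]
grip_width: 16.3
finger_force: 20.0
t: 10.22
tcp_pos: [590.2, -197.2, 239.9]
tcp_rot: [0.005, -0.003, 1.0, -0.002]
force: [0.6, 0.5, 1.3]
grip_width: 47.2
finger_force: 0.0
scene hood [253.6, 227.6] 0.59 [ 587.588 -196.324   18.   ]
scene reset_grip [401.1, 197.4] 0.78 [565.961 243.429  89.   ]
scene dial_zero [399.6, 211.0] 0.8 [594.975 235.184  61.   ]
scene counter [396.5, 220.2] 0.61 [562.751 240.367   0.   ]
wing 100 91.14444250997161 ((572.574462890625, 233.4314422607422), (18.09522819519043, 61.85257339477539), 4.096016883850098)
hoodtop 815 76.46380472609313 ((591.4698486328125, -197.48699951171875), (108.2380142211914, 110.3402099609375), 0.3597109615802765)
top hood [364.3, 203.7] 0.62 [ 578.992 -198.343   18.   ]
top reset_grip [246.3, 206.5] 0.52 [568.037 236.768  89.   ]
top dial_zero [247.6, 194.6] 0.67 [613.395 237.607  61.   ]
top counter [253.4, 206.3] 0.57 [573.283 226.553   0.   ]
wing 69 92.46744416204741 ((569.109375, 234.32916259765625), (13.529840469360352, 63.75310516357422), 4.94419527053833)
hoodtop 171 76.5841146915558 ((579.9793701171875, -198.62606811523438), (107.05145263671875, 91.63448333740234), 89.55775451660156)
[ 587.064 -195.907  231.001] [-0.409  0.054  1.716 -0.     1.374 -1.986] [ 1.31  42.898  3.134]
```

View pics/knob.png

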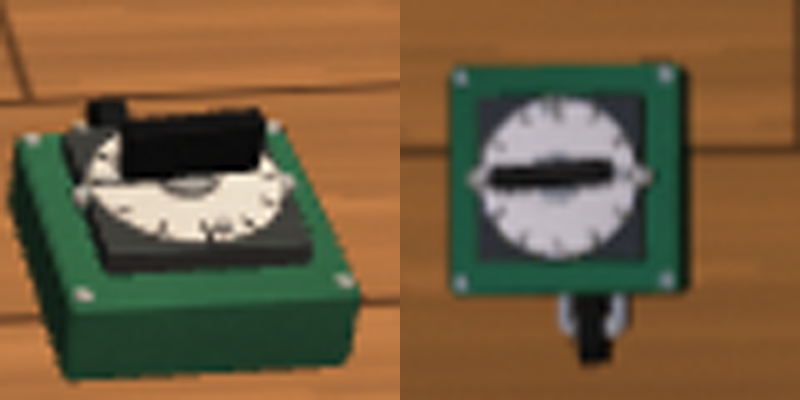

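The hood stands on the board at about (589, −197). The crop shows the wing along y, with its end near the right dial screw. It is at 85° clockwise from zero, since the pointer must be on the −y end for the angle to fall within 0.9–2.2. Next I'll go above the knob with the gripper aligned to the wing.

```bash
python3 -m inch '[[[0,1,0,0,0,0,0.6],[0.1,3.5,0,0,0,7,0.6],[0.2,6.5,0.5,0,0,14,0.6],[0.3,9.5,1,0,0,21,0.6],[0.4,12.5,1.5,0,0,28,0.6],[0.5,15.5,2,0,0,35,0.6],[0.6,18.5,2.5,0,0,42,0.6],[0.7,21.5,3.1,0,0,49,0.6],[0.8,24.5,3.1,0,0,56,0.6],[0.9,27.5,3.1,0,0,63,0.6],[1,30.5,3.1,0,0,70,0.6],[1.1,33.5,3.1,0,0,77,0.6],[1.2,36.5,3.1,0,0,83,0.6],[1.3,39.5,3.1,0,0,85,0.6],[1.4,41.5,3.1,0,0,85,0.6],[1.4,42.9,3.1,0,0,85,0.6],[1.4,42.9,3.1,0,0,85,0.6],[1.4,42.9,3.1,0,0,85,0.6]]]' 20; python3 - <<'E'
from h import *
np.set_printoptions(precision=3,suppress=True)
for i in range(4):
    p=arm.get_image("top" if i%2 else "scene"); s=arm.sense(); M=R.from_quat(np.roll(s["tcp_rot"],-1)).as_matrix()
    c=cloud(p); k=c[(abs(c[:,0]-570)<60)&(abs(c[:,1]-233)<60)&(c[:,2]>85)&(c[:,2]<102)]
    print(s["t"],s["tcp_pos"],"heading",np.degrees(np.arctan2(M[1,0],M[0,0])),M[:,2],tool([571,233.8,81],s))
    if len(k)>5: print("wing",len(k),cv2.minAreaRect(k[:,:2].astype(np.float32)))
E
```

```text
t: 12.22
tcp_pos: [570.3, 233.1, 201.0]
tcp_rot: [0.0, 0.673, 0.74, -0.0]
force: [-0.4, -0.3, -0.3]
grip_width: 57.3
finger_force: 0.0
12.2667 [570.47  232.342 201.008] heading 95.3969634799348 [-0.    -0.001 -1.   ] [ 0.148  0.07  12.001]
wing 100 ((574.7755737304688, 233.2161865234375), (18.50588607788086, 62.622955322265625), 5.681271076202393)
12.3167 [570.574 231.886 201.033] heading 95.34822079940808 [-0.    -0.001 -1.   ] [ 0.193  0.063 12.003]
wing 35 ((570.6140747070312, 217.61264038085938), (12.92528247833252, 31.760940551757812), 6.577681541442871)
12.3667 [570.671 231.705 201.088] heading 95.31735302940703 [-0. -0. -1.] [ 0.21   0.054 12.009]
wing 102 ((574.9944458007812, 233.78053283691406), (16.148717880249023, 61.97551345825195), 6.689860820770264)
12.4167 [570.713 231.616 201.117] heading 95.30179371917018 [-0. -0. -1.] [ 0.218  0.05  12.012]
wing 35 ((570.9906005859375, 217.7303466796875), (13.692774772644043, 30.62501335144043), 7.846365928649902)
```

```bash
python3 -m inch '[[[0.2,0,3,0,0,0,0.6],[0.2,0,6,0,0,0,0.6],[0.2,0,9,0,0,0,0.6],[0.2,0,11,0,0,0,0.6],[0.2,0,11.8,0,0,0,0.6],[0.2,0,12,0,0,0,0.6],[0.2,0,12,0,0,0,0.6],[0.2,0,12,0,0,0,0.2],[0.2,0,12,0,0,0,0],[0.2,0,12,0,0,0,0],[0.2,0,12,0,0,0,0],[0.2,0,12,0,0,0,0],[0.2,0,12,0,0,0,0],[0.2,0,12,0,0,0,0]]]' 15
```

```text
t: 13.58
tcp_pos: [570.7, 234.9, 81.4]
tcp_rot: [0.0, 0.673, 0.74, 0.001]
force: [8.9, 3.1, -1.8]
grip_width: 15.9
finger_force: 5.0
```

```bash
python3 -m inch '[[[0,0.1,0,0,0,0,0],[0,0.1,0,0,0,0,0],[0,0.1,0,0,0,0,0],[0,0.1,0,0,0,0,0]]]' 15
```

```text
t: 13.92
tcp_pos: [571.7, 235.1, 81.4]
tcp_rot: [0.0, 0.673, 0.74, 0.0]
force: [1.7, 0.1, 0.9]
grip_width: 14.3
finger_force: 15.0
```

```bash
python3 -m inch '[[[0,0,0,0,0,-6,0],[0,0,0,0,0,-12,0],[0,0,0,0,0,-18,0],[0,0,0,0,0,-24,0],[0,0,0,0,0,-30,0],[0,0,0,0,0,-36,0],[0,0,0,0,0,-42,0],[0,0,0,0,0,-48,0],[0,0,0,0,0,-54,0],[0,0,0,0,0,-60,0],[0,0,0,0,0,-66,0],[0,0,0,0,0,-72,0],[0,0,0,0,0,-76,0],[0,0,0,0,0,-80,0],[0,0,0,0,0,-80,0],[0,0,0,0,0,-80,0]]]' 15; python3 -c "
from h import *
s=arm.sense();M=R.from_quat(np.roll(s['tcp_rot'],-1)).as_matrix();print(np.degrees(np.arctan2(M[1,0],M[0,0])),s['torque'],s['force'])"
```

```text
t: 15.25
tcp_pos: [572.0, 235.5, 81.4]
tcp_rot: [0.001, 0.041, 0.999, 0.001]
force: [4.5, 3.2, -1.6]
grip_width: 14.2
finger_force: 15.0
175.29939322826635 [ 0.54896364 -0.71922293  0.07990308] [ 4.45658412  3.2365537  -1.64538256]
```

```bash
python3 -m inch '[[[0,0,0,0,0,-2,0],[0,0,0,0,0,-4,0],[0,0,0,0,0,-6,0],[0,0,0,0,0,-8,0],[0,0,0,0,0,-8,0],[0,0,0,0,0,-8,0]]]' 15; python3 -c "
from h import *
s=arm.sense();M=R.from_quat(np.roll(s['tcp_rot'],-1)).as_matrix();print(np.degrees(np.arctan2(M[1,0],M[0,0])),s['torque'],s['force'])"
```

```text
t: 15.75
tcp_pos: [571.9, 235.5, 81.4]
tcp_rot: [0.001, -0.028, 1.0, 0.001]
force: [3.8, 4.7, -0.3]
grip_width: 14.3
finger_force: 15.3
-176.79295244945948 [ 0.64348061 -0.61525586 -0.32233544] [ 3.75450849  4.69346506 -0.28067213]
```

```bash
python3 -m inch '[[[0,0,0,0,0,-2,0],[0,0,0,0,0,-3,0],[0,0,0,0,0,-3,0],[0,0,0,0,0,-3,0],[0,0,0,0,0,-3,0]]]' 15; python3 -c "
from h import *
s=arm.sense();M=R.from_quat(np.roll(s['tcp_rot'],-1)).as_matrix();print(np.degrees(np.arctan2(M[1,0],M[0,0])),s['torque'],s['force'])"
python3 -m inch '[[[0,0,0,0,0,0,0.3],[0,0,0,0,0,0,0.5],[0,0,0,0,0,0,0.5],[0,0,0,0,0,0,0.5],[0,0,0,0,0,0,0.5],[0,0,-1,0,0,0,0.5],[0,0,-4,0,0,0,0.5],[0,0,-8,0,0,0,0.5],[0,0,-12,0,0,0,0.5],[-2,-4,-14,0,0,0,0.5],[-2,-8,-14,0,0,0,0.5],[-2,-12,-14,0,0,0,0.5],[-2,-16,-14,0,0,0,0.5],[-2,-20,-14,0,0,0,0.5],[-2,-20,-14,0,0,0,0.5],[-2,-20,-14,0,0,0,0.5]]]'
python3 - <<'E'
from h import *
S=[]
for n in("scene","top"):
    p=arm.get_image(n)
    c=cloud(p)
    k=c[(abs(c[:,0]-571)<60)&(abs(c[:,1]-234)<60)&(c[:,2]>85)&(c[:,2]<102)]; print("wing",len(k),cv2.minAreaRect(k[:,:2].astype(np.float32)))
    v=np.linalg.svd(k[:,:2]-k[:,:2].mean(0))[2][0]; print("svd deg",np.degrees(np.arctan2(v[1],v[0]))%180)
    k=c[(abs(c[:,0]-571)<90)&(abs(c[:,1]-234)<90)&(c[:,2]>38)&(c[:,2]<50)]; print("housing",cv2.minAreaRect(k[:,:2].astype(np.float32)))
    k=c[(abs(c[:,0]-588)<80)&(abs(c[:,1]+196)<80)&(c[:,2]>70)&(c[:,2]<85)]; print("hoodtop",k[:,2].mean(),cv2.minAreaRect(k[:,:2].astype(np.float32)))
    x,y=(370,180) if n=="scene" else (225,180)
    S.append(cv2.resize(p["img"][y:y+60,x:x+60,::-1],(400,400),interpolation=cv2.INTER_CUBIC))
cv2.imwrite("pics/knob2.png",np.hstack(S))
E
```

```text
t: 16.17
tcp_pos: [571.5, 235.5, 81.5]
tcp_rot: [0.0, -0.055, 0.999, 0.001]
force: [3.1, 4.6, 1.5]
grip_width: 15.6
finger_force: 15.8
-173.73427873492057 [ 0.7501608  -0.44219639 -0.42141545] [3.07059145 4.61600556 1.45413699]
t: 17.5
tcp_pos: [613.6, 36.3, 221.9]
tcp_rot: [0.0, -0.054, 0.999, 0.0]
force: [-0.0, 0.2, -0.4]
grip_width: 47.6
finger_force: 0.0
wing 78 ((575.1436157226562, 232.89720153808594), (65.9512939453125, 13.092199325561523), 1.2281224727630615)
svd deg 1.3058384503815856
housing ((563.155029296875, 233.156982421875), (156.1455078125, 129.42633056640625), 0.0613444559276104)
hoodtop 76.50197384781225 ((589.82666015625, -197.42466735839844), (112.04019165039062, 109.90161895751953), 0.6708559393882751)
wing 85 ((567.9404296875, 234.1466827392578), (61.19484329223633, 15.05620002746582), 0.3309602439403534)
svd deg 1.4694470229225942
housing ((558.1258544921875, 232.1198272705078), (150.70716857910156, 126.88936614990234), 0.522688090801239)
hoodtop 76.14585386699267 ((585.7802734375, -197.37811279296875), (110.47936248779297, 103.30342102050781), 89.50399017333984)
```

View pics/knob2.png

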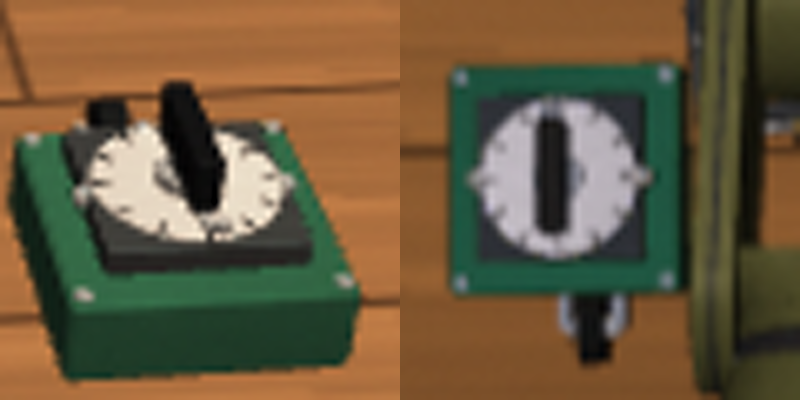

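The wing now lies along the counter's x with its end at the zero mark, and the torque rise showed it reached the stop. The hood stands centred on the board and the gripper is clear, so I'll hand in.

```bash
python3 -c "
from workcell import arm
print(arm.close_job())"
```

```text
the job is handed in; nothing more can be done
None
```

The job is handed in, with no verdict shown: the hood stands upright on the plywood board, the knob was turned until it met its zero stop, the gripper is clear of everything, and the tools and containers were not touched.

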